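# Sort two spring plungers by push resistance

## Task

Two spring plungers from the sherd-gluing clamps have been mixed up: they look alike, but one is stiff and one is weak. Press down the cap of a plunger to feel which it is, then stand the stiff plunger upright inside the rectangular tray and the weak one upright inside the round bowl, and let go of both.

Things in the scene. Friction and masses are not known exactly. Their poses are not given: they have to be found in the camera images.
- plunger_1: loose upright spring plunger, 0.15 kg: aluminium barrel 38 mm in diameter and 38 mm high with two thin dark rings; above it a spring and a round black cap, 24 mm in diameter, 8 mm thick, its top 60 mm above the foot (48 mm fully pressed). Both plungers look the same; one is stiff, one weak, and only pressing tells which. Origin: centre of its underside; z up along its axis
- plunger_2: loose upright spring plunger, 0.15 kg: aluminium barrel 38 mm in diameter and 38 mm high with two thin dark rings; above it a spring and a round black cap, 24 mm in diameter, 8 mm thick, its top 60 mm above the foot (48 mm fully pressed). Both plungers look the same; one is stiff, one weak, and only pressing tells which. Origin: centre of its underside; z up along its axis
- plunger_1_cap (a joint): how far the cap of plunger_1 is pressed into its barrel, in m: 0 released, 0.012 fully pressed; it springs back when let go. Push needed on the weak plunger: 1.2 N at 8 mm, 1.8 N fully pressed; on the stiff one: 10 N at 8 mm, 15 N fully pressed. Let go, the weak cap rests some 0.2 mm down, the stiff one at 0: too little to see
- plunger_2_cap (a joint): how far the cap of plunger_2 is pressed into its barrel, in m: 0 released, 0.012 fully pressed; it springs back when let go. Push needed on the weak plunger: 1.2 N at 8 mm, 1.8 N fully pressed; on the stiff one: 10 N at 8 mm, 15 N fully pressed. Let go, the weak cap rests some 0.2 mm down, the stiff one at 0: too little to see
- tray: rectangular beige open tray for the stiff plunger, 170 x 130 mm outside (long side along its x), 25 mm high, walls 4 mm, floor 4 mm thick; fixed to the table. Origin: centre of its underside; z up
- bowl: round beige straight-walled bowl for the weak plunger, 136 mm in diameter outside, 25 mm high, wall 4 mm, floor 4 mm thick; fixed to the table. Origin: centre of its underside; z up
Mind the look-alikes: they are no part of the job. What is shaped like the plunger_1 but red is not meant.

How it is judged:
By the outcome, as a careful person would: the job done as asked, in the order asked, and still so for the second after the job is handed in, with the robot touching nothing.
It also fails if it takes over 51 s, if anything falls off the work surface, if the arm or the gripper's body presses on something with over 40 N, if the wrist force passes 120 N, or if a joint passes its speed limit or range.

## Robot

A 7-joint arm with a two-finger parallel gripper is mounted at the origin on the work surface; the furniture and walls round the work are solid. World frame = base frame: x ahead of the robot, y to its left, z up, the work surface at z = 0. Lengths are in m, angles in rad, forces in N, time in s.
With the tool pointing down it reaches from about 0.375 to 0.925 m from the base axis. Payload 3.1 kg.
Tool frame: the origin (TCP) lies midway between the tips of the shut fingers; the grasp point (between the pads) lies 19 mm behind it; z points along the fingers, y is the direction in which the jaws open and shut (so a half turn about z gives the same grasp; the last joint's range is limited). The gripper opens to 85 mm and grips with 20 to 120 N. Pads are 22 mm wide; open, the fingers measure 114 mm over their backs; the gripper's body (76 mm by 85 mm) begins 54 mm behind the grasp point. The pads swing forward as they close: fully open they stand 13 mm farther back than shut.
Start: joints at [1.136, 0.383, 0.044, 1.598, -0.018, 1.161, -0.05], TCP at [0.215, -0.613, 0.231] pointing down, gripper open.
Joint ranges: [-2.61, 2.61], [-0.41, 2.15], [-1.48, 1.57], [0, 2.5], [-1.57, 4.71], [0.05, 1.97], [-2.85, 2.85]. Speed limits (rad/s): [2.79, 2.79, 3.14, 3.14, 3.14, 3.14, 3.14].

## Interface

Orientations are given as a unit quaternion [x, y, z, w].
In Python, from rig import manip gives the robot as it stands. Calls block until the motion is done:
- manip.move_ptp(position, orientation): joint-space move of the TCP to a pose.
- manip.line_to(position, max_speed=0.15, attitude=None): straight line of the TCP; attitude=None keeps the orientation; max_speed is the mean speed in m/s.
- manip.set_joints(angles): joint-space move.
- manip.move_gripper(opening, f_grip=None): opening from 0.0 (shut) to 1.0 (fully open); f_grip is the grip in N (None keeps the last); returns when the fingers have stopped.
- manip.pause(seconds).
- manip.ik(position, orientation): joint angles nearest the present ones, or None.
- manip.read_camera(name): name is "side" or "top" or "wrist"; returns a dict with "image" (384x512x3 uint8, red, green, blue), "fx", "fy", "cx", "cy" (pixels), "pose" (4x4, takes a point from camera to world coordinates). Camera axes: x right, y up, looking along -z (the intrinsics and any distortion apply to the point x, -y, -z); pixel columns grow to the right and rows downward; lengths in m; the calibration is good to about 2 mm. A picture is of the moment at which its call begins. There is no depth.
A pose or a line that the arm cannot do raises manip.PlanningError and nothing moves.
- manip.hand_in(): hands the job in, once; it reports no verdict.
Readings, each from a call of its own:
- manip.get_clock(): time.
- manip.get_joints(): joint angles.
- manip.get_qvel(): joint speeds.
- manip.get_joint_torque(): joint torques, N m.
- manip.get_tool_pos(): TCP position.
- manip.get_eef_rot(): TCP orientation.
- manip.get_contact_force(): force on the tool from outside, world axes, zero at the start.
- manip.get_ft_torque(): the same for the moment, N m.
- manip.get_gripper_width(): opening from 0.0 (shut) to 1.0 (fully open).
Only numpy, scipy, OpenCV 4.12 (cv2) and the standard library are available. Lean on these libraries where they do the work, as an engineer would, in place of code of your own. Each camera call takes 0.05 s, during which the arm holds its last target. There are 200 camera calls.

## Working session

There is one attempt and no reset: what is moved stays moved. The work goes in short steps, each a Python script; the robot and the scene stay as the last script left them, time stands still between calls to the robot, and variables do not carry over. Pictures are saved under pics/ and viewed, about 8 in all and at most 12, crops included, and the job is handed in when it is done.

```bash
mkdir -p pics; python3 - <<'E'
from rig import manip
import cv2,numpy as np
for n in("top","side"):
    c=manip.read_camera(n); cv2.imwrite(f"pics/{n}0.png",c["image"][:,:,::-1]); print(n,{k:c[k] for k in c if k!="image"})
print(manip.get_clock(),manip.get_eef_rot(),manip.get_contact_force(),manip.get_gripper_width())
E
```

```text
top {'fx': 410.77185622253324, 'fy': 410.77185622253324, 'cx': 260.0761725414964, 'cy': 190.35476137705484, 'pose': array([[-0.02401654,  0.98457259, -0.17332057,  0.31616718],
       [-0.99947039, -0.01983923,  0.02579415, -0.05347607],
       [ 0.02195767,  0.17384826,  0.98452762,  1.16008845],
       [ 0.        ,  0.        ,  0.        ,  1.        ]])}
side {'fx': 440.0909372940404, 'fy': 440.0909372940404, 'cx': 253.69462906797614, 'cy': 195.80909536759734, 'pose': array([[-0.98152726,  0.14127964, -0.1290128 ,  0.36278131],
       [-0.19053042, -0.6605064 ,  0.72624339,  0.79739867],
       [ 0.01738963,  0.73740854,  0.6752231 ,  0.83580103],
       [ 0.        ,  0.        ,  0.        ,  1.        ]])}
0.1 [ 9.85848933e-01  1.67631626e-01 -2.60789172e-04 -1.20440434e-03] [ 0.85223328 -0.61110046 -0.3250902 ] 1.0022688559421893
```

View pics/top0.png

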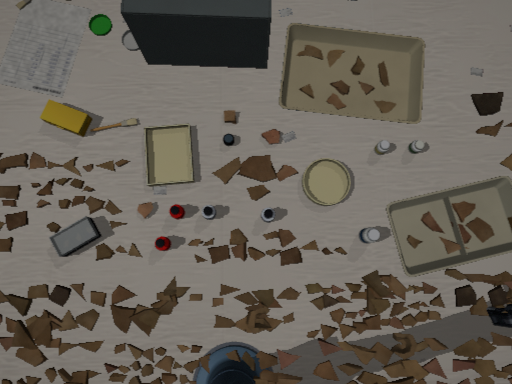

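View pics/side0.png

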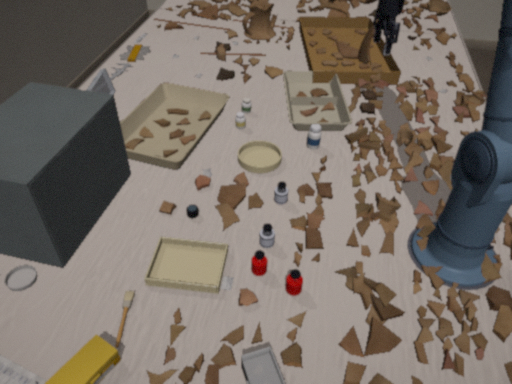

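Both views show the tray (top px 170,155), the bowl (326,182), and the plungers (209,212) and (268,214). The red look-alikes are at (177,212) and (163,243), and there is a black-capped thing at (229,140). Next I locate them.

```bash
cat > h.py <<'E'
import cv2,numpy as np
from rig import manip
def ray(c,uv):
    d=np.array([(uv[0]-c["cx"])/c["fx"],-(uv[1]-c["cy"])/c["fy"],-1.]); P=np.array(c["pose"]); return P[:3,3],P[:3,:3]@d
def onz(c,uv,z):
    o,d=ray(c,uv); return o+d*(z-o[2])/d[2]
def dark(c,uv,r,th=60):
    """centroid of the dark blob nearest uv"""
    m=(c["image"].max(2)<th).astype(np.uint8)
    n,_,s,k=cv2.connectedComponentsWithStats(m)
    b=[(np.hypot(*(k[i]-uv)),tuple(k[i].round(1)),s[i,4]) for i in range(1,n) if s[i,4]>=15 and np.hypot(*(k[i]-uv))<r]
    return min(b)[1:] if b else None
E
python3 - <<'E'
from h import *
t=manip.read_camera("top");s=manip.read_camera("side")
for a,b in(((209,210),(268,230)),((268,212),(282,186))):
    for c,uv in((t,a),(s,b)):
        r=dark(c,uv,9); print(r, onz(c,r[0],.058) if r else None)
# vessels by colour: yellowish floor
for c,n,seeds in((t,"top",((170,157),(327,184))),(s,"side",((188,266),(260,158)))):
    hsv=cv2.cvtColor(c["image"],cv2.COLOR_RGB2HSV)
    for sd in seeds:
        h=hsv[sd[1],sd[0]].astype(int)
        m=cv2.inRange(hsv,np.clip(h-[8,35,30],0,255),np.clip(h+[8,35,30],0,255))
        nn,l,st,k=cv2.connectedComponentsWithStats(m); i=l[sd[1],sd[0]]
        pts=np.argwhere(l==i)[:,::-1].astype(np.float32)
        box=cv2.boxPoints(cv2.minAreaRect(pts))
        w=[onz(c,p,.004)[:2].round(3) for p in box]
        print(n,h,st[i],np.mean(w,0),w)
im=t["image"][110:260,130:360,::-1]; cv2.imwrite("pics/crop.png",cv2.resize(im,None,fx=3.4,fy=3.4,interpolation=cv2.INTER_CUBIC))
E
```

```text
((np.float64(207.9), np.float64(210.6)), np.int32(66)) [0.45764659 0.05955217 0.058     ]
((np.float64(267.0), np.float64(228.1)), np.int32(47)) [0.45773483 0.06790388 0.058     ]
((np.float64(268.1), np.float64(213.3)), np.int32(62)) [ 0.44686216 -0.10250195  0.058     ]
((np.float64(281.5), np.float64(185.8)), np.int32(37)) [ 0.44585849 -0.0939334   0.058     ]
top [ 25  66 135] [ 144  123   49   62 2116] [0.63425 0.17975] [array([0.718, 0.253]), array([0.725, 0.12 ]), array([0.55 , 0.108]), array([0.544, 0.238])]
top [ 24  66 135] [ 302  158   48   47 1472] [ 0.54375 -0.27275] [array([ 0.604, -0.2  ]), array([ 0.621, -0.333]), array([ 0.483, -0.344]), array([ 0.467, -0.214])]
side [ 21  62 170] [ 142  235   89   53 2967] [0.63675 0.16825] [array([0.714, 0.256]), array([0.764, 0.101]), array([0.548, 0.08 ]), array([0.521, 0.236])]
side [ 20  60 171] [ 231   99   64   69 1333] [ 0.55525 -0.426  ] [array([ 0.704, -0.597]), array([ 0.477, -0.649]), array([ 0.427, -0.249]), array([ 0.613, -0.209])]
```

View pics/crop.png

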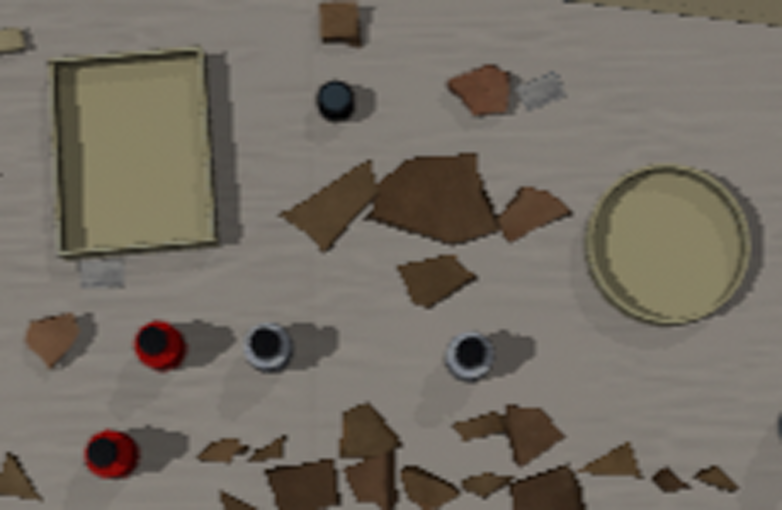

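```bash
python3 - <<'E'
from h import *
q=[1,0,0,0]
manip.move_ptp([.446,-.099,.19],q); manip.move_gripper(0.0,20)
c=manip.read_camera("wrist"); cv2.imwrite("pics/w2.png",c["image"][:,:,::-1])
print(manip.get_clock(),manip.get_tool_pos(),manip.get_contact_force(),c["pose"].round(3).tolist(),c["fx"],c["cx"],c["cy"])
np.save("w2.npy",c,allow_pickle=True)
E
```

```text
3.05 [ 0.44600193 -0.0989771   0.18999941] [ 0.80104395 -0.24993577 -0.16040522] [[0.0, 0.965, 0.262, 0.511], [-1.0, 0.0, 0.0, -0.099], [0.0, -0.262, 0.965, 0.333], [0.0, 0.0, 0.0, 1.0]] 282.2589457267032 256.19651409881834 189.64763287944285
```

View pics/w2.png

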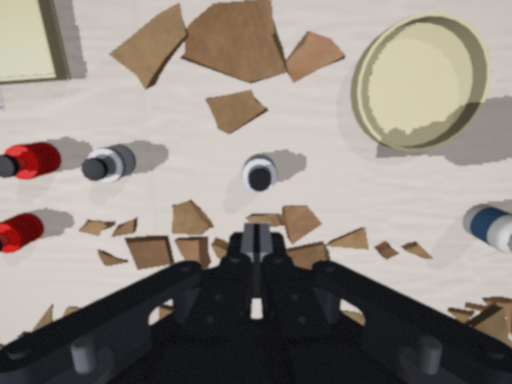

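The wrist view shows plunger_2's cap at (260,178), plunger_1's cap at (95,168) and the bowl rim centred near (421,82). I compute the centres, then press plunger_2.

```bash
python3 - <<'E'
from h import *
c=np.load("w2.npy",allow_pickle=True).item()
for uv in((259.5,179),(95,168)):
    r=dark(c,uv,12); print(r, onz(c,r[0],.06))
P2=onz(c,dark(c,(259.5,179),12)[0],.06)
t=manip.read_camera("top")
print("tray",np.mean([onz(t,(130+x/3.4,110+y/3.4),.025) for x,y in((48,60),(203,48),(216,243),(60,257))],0),
 "bowl",onz(t,(326.8,182),.025), "bowl wrist",onz(c,(421,82),.025))
x,y=.446,P2[1]
x=(P2[0]+.446)/2 if abs(P2[0]-.446)<.008 else P2[0]
manip.line_to([x,y,.075],.12); manip.pause(.3)
f0=manip.get_contact_force()
for z in(.066,.062,.058,.055,.0525):
    manip.line_to([x,y,z],.03); manip.pause(.15)
    print(z,manip.get_tool_pos().round(4),(manip.get_contact_force()-f0).round(2))
manip.line_to([x,y,.1],.12)
print(manip.get_clock())
c=manip.read_camera("wrist"); cv2.imwrite("pics/w3.png",c["image"][:,:,::-1])
E
```

```text
((np.float64(259.5), np.float64(178.7)), np.int32(347)) [ 0.44859307 -0.10184398  0.06      ]
((np.float64(103.3), np.float64(166.2)), np.int32(106)) [0.46114947 0.05131619 0.06      ]
tray [0.62490998 0.17328898 0.025     ] bowl [ 0.5361704 -0.2724365  0.025    ] bowl wrist [ 0.54216053 -0.26745694  0.025     ]
0.066 [ 0.4474 -0.1018  0.066 ] [1.09 0.03 0.57]
0.062 [ 0.4473 -0.1018  0.062 ] [0.37 0.62 0.54]
0.058 [ 0.4472 -0.1018  0.058 ] [0.7  0.65 0.24]
0.055 [ 0.4474 -0.1018  0.055 ] [1.03 0.87 1.52]
0.0525 [ 0.4476 -0.1019  0.0526] [ 0.59 -0.22  0.55]
7.325
```

View pics/w3.png

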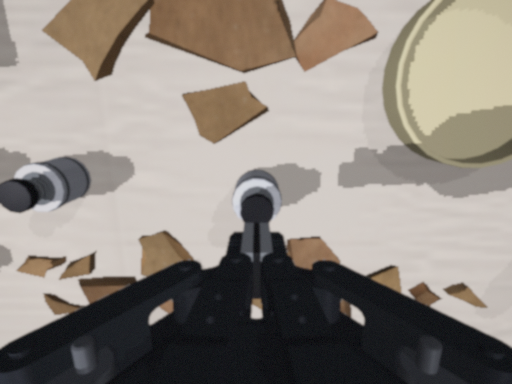

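Plunger_2 gave under 1.5 N at about 7.5 mm of press, so it looks weak, though close to the noise. I press plunger_1 to settle it.

```bash
python3 - <<'E'
from h import *
manip.line_to([.4473,-.1018,.12],.2)
manip.line_to([.457,.060,.15],.25)
c=manip.read_camera("wrist"); cv2.imwrite("pics/w4.png",c["image"][:,:,::-1])
# expected pixel of (.457,.06,.06)
P=np.linalg.inv(c["pose"])@[.457,.060,.06,1]; e=np.array([c["cx"]-c["fx"]*P[0]/P[2],c["cy"]+c["fy"]*P[1]/P[2]])
r=dark(c,e,15); p=onz(c,r[0],.06) if r else None; print(e,r,p)
if p is not None and r[1]<1500:
    x,y=p[:2]
    manip.line_to([x,y,.075],.12); manip.pause(.3)
    f0=manip.get_contact_force()
    for z in(.062,.058,.055,.0525):
        manip.line_to([x,y,z],.03); manip.pause(.15)
        print(z,np.mean([manip.get_contact_force()-f0 for _ in range(5)],0).round(2))
    manip.line_to([x,y,.1],.12)
    print(manip.get_clock())
E
```

```text
[254.79936394 191.30887997] ((np.float64(252.3), np.float64(188.2)), np.int32(487)) [0.45974963 0.06211965 0.06      ]
0.062 [-0.14  1.28 -0.54]
0.058 [-0.    0.66  2.15]
0.055 [-0.15  1.06  6.15]
0.0525 [0.26 0.47 8.78]
12.075
```

View pics/w4.png

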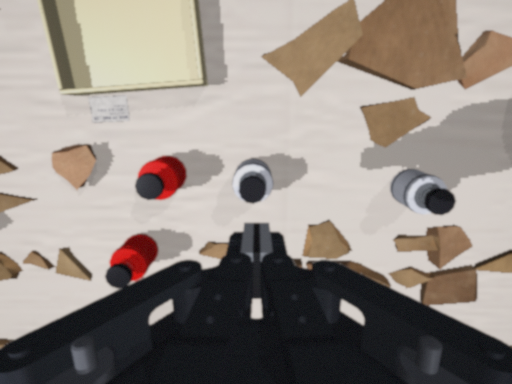

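Plunger_1 is stiff (8.8 N against about 0.5–1.5 N), so it goes in the tray.

```bash
cat >> h.py <<'E'
def pickplace(x,y,tx,ty,zg=.008):
    manip.line_to([x,y,.1],.2); manip.move_gripper(.65,25)
    manip.line_to([x,y,zg],.1); manip.move_gripper(0.,25); print("grip",manip.get_gripper_width())
    manip.line_to([x,y,.11],.15); print("lifted",manip.get_gripper_width())
    manip.line_to([tx,ty,.11],.2)
    manip.line_to([tx,ty,zg+.0048],.1); manip.pause(.2)
    print("down",manip.get_contact_force(),manip.get_gripper_width()); manip.move_gripper(.65,25); manip.pause(.2)
    manip.line_to([tx,ty,.14],.12); print(manip.get_clock())
E
python3 - <<'E'
from h import *
pickplace(.4597,.062,.630,.175)
c=manip.read_camera("wrist"); cv2.imwrite("pics/w5.png",c["image"][:,:,::-1])
E
```

```text
grip 0.4381560476449545
lifted 0.4318010475248015
down [-0.61376059  0.07303055 -0.03738012] 0.43348583440209953
19.3167
```

View pics/w5.png

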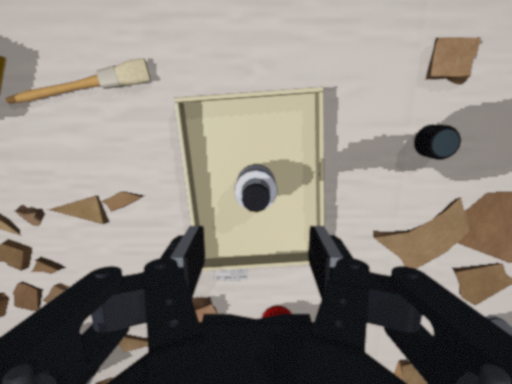

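Plunger_1 stands upright inside the tray at (256,190). Now plunger_2 goes to the bowl, with a look above it first.

```bash
python3 - <<'E'
from h import *
manip.line_to([.447,-.102,.15],.25)
c=manip.read_camera("wrist")
P=np.linalg.inv(c["pose"])@[.447,-.102,.06,1]; e=np.array([c["cx"]-c["fx"]*P[0]/P[2],c["cy"]+c["fy"]*P[1]/P[2]])
r=dark(c,e,15); p=onz(c,r[0],.06) if r else np.array([.448,-.102]); print(e,r,p)
if np.hypot(p[0]-.448,p[1]+.102)<.008:
    pickplace(p[0],p[1],.539,-.270)
    c=manip.read_camera("wrist"); cv2.imwrite("pics/w6.png",c["image"][:,:,::-1])
E
```

```text
[258.05251694 192.90445988] ((np.float64(258.0), np.float64(191.0)), np.int32(487)) [ 0.44869643 -0.10194905  0.06      ]
grip 0.4312175571111081
lifted 0.43190553759857014
down [-0.30332349  0.11322085 -1.94565072] 0.435506658327635
27.8583
```

View pics/w6.png

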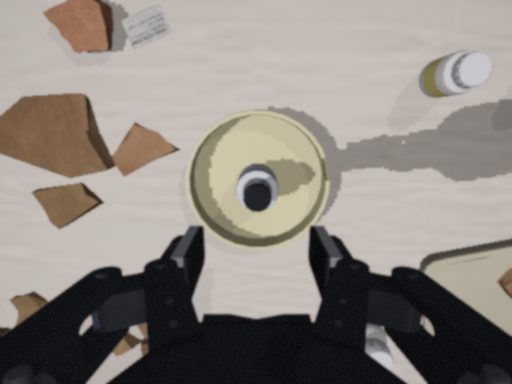

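Plunger_2 stands upright inside the bowl at (257,190), released.

```bash
python3 - <<'E'
from h import *
c=manip.read_camera("side"); cv2.imwrite("pics/s9.png",c["image"][:,:,::-1])
print(manip.get_clock(),manip.get_contact_force()); manip.hand_in()
E
```

```text
27.9583 [0.69843068 0.07115786 0.07977827]
the job is handed in; nothing more can be done
```

View pics/s9.png

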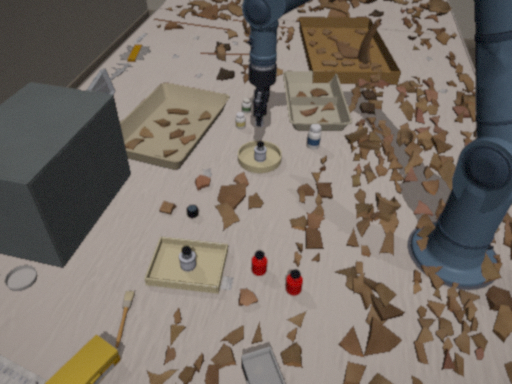

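I pressed both plungers about 7.5 mm, stood the stiff one (plunger_1) in the rectangular tray and the weak one (plunger_2) in the round bowl, and let go of both. The job was handed in at 28.0 s of the 51 s allowed.

- **Which is which:** plunger_1 pushed back with 8.8 N, so it is stiff. Plunger_2 gave only about 0.5–1.5 N, so it is weak. That reading is close to the sensor's noise, so the identification rests mainly on plunger_1's clear push.
- **Final checks:** the wrist pictures and a side picture taken just before hand-in show both standing upright inside their vessels, with the gripper clear of them. The red look-alikes were left where they were.
- **Disagreement:** the top and side cameras differed by about 8 mm in y on the plunger positions, so I used close wrist-camera looks instead. No check failed.

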